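Start the clamp knob cleanly and lock the stacked caddies

TASK

Lock the two stacked caddies together with the loose clamp knob: set it upright on the stud on the upper caddy's tongue, turn it gently backwards (anticlockwise from above) until it clicks down into the thread start, then forwards (clockwise) until it is down on the tongue and snug. Never force the stud round, neither against a stop in the thread nor by overtightening. Leave the tongs, the jug and the utensil pot where they are.

Things in the scene. Friction and masses are not known exactly. Their poses are not given: they have to be found in the camera images.
- knob: loose black clamp knob, 0.2 kg, on the slab. Round cap 52 mm in diameter, 38 mm high, open below; on top an alloy grip bar 52 mm long along x, 16 mm wide along y, 38 to 64 mm above the underside. Origin: centre of the underside, z up. Its bore slips over the stud with 1 mm play; inside are 3 evenly spaced thread pins, hidden, at no marked angle to the bar, centred 5 mm above the underside.
- knob_grip (a point): centre of the knob's grip bar, 51 mm above its underside; axes as the knob
- stud_foot (a point): point on the stud's axis level with the tongue's upper face (126 mm above the slab): the knob's underside comes here when screwed home. Steel stud 28 mm thick, 40 mm over its thread, 33 mm high, coned tip 19 mm wide. Right-hand thread with three starts 120 degrees apart, at an angle that differs every time and is not measured.
- stud_tip (a point): top of the stud, 33 mm above stud_foot. A knob set down here stands with its pins on the thread, underside 7 to 13 mm above stud_foot. Turned forwards from there it jams on blunt stops. Turned backwards it climbs up to 5 mm within 85 degrees, then drops freely, if not held up, into the gaps at the starts.
- stud_gap (a point): on the stud's axis, 3 mm above stud_foot: the height of the knob's underside once it has clicked down (by about 9 mm) into the gaps, or at once if by luck it was set down at a start. A few degrees further backwards stops block it. From the gap it screws down forwards and meets the tongue after 75 to 95 degrees.
- stud (a joint): twist of the stud in its springy mount, rad, 0 at rest, positive anticlockwise from above; 3 N m per rad, so it shows the torque that the knob puts on the stud. Snug is about 0.3 N m (0.1 rad); more than 0.75 N m (0.25 rad) either way is forcing it.
- stack: the two open plastic caddies, red on grey, fixed. Origin: on the slab under the stud's axis, z up. Each is 180 x 180 mm, from 45 to 225 mm on the origin's -y side; rim 130 mm high. The red lid stands on the rim farthest from the stud, up to 0.30 m; the grey lid slants out on the +x side to x = 0.24 m, 0.16 m high. The tongue is a red plate 62 x 80 mm on a column.
- tongs: stainless tongs lying on the slab, 240 mm long along x, 54 mm wide, 25 mm high; origin on the slab under their middle
- jug: glass jug upside down, 120 mm in diameter, 150 mm high, handle reaching 94 mm to its +x; origin: centre of the underside
- pot: ceramic utensil pot 110 mm in diameter, 140 mm high, utensils up to 0.27 m; origin: centre of the underside

How it is judged:
By the outcome, as a careful person would: the job done as asked, in the order asked, and still so for the second after the job is handed in, with the robot touching nothing.
It also fails if it takes over 58 s, if anything falls off the work surface, if the arm or the gripper's body presses on something with over 40 N, if the wrist force passes 120 N, or if a joint passes its speed limit or range.

ROBOT

A 7-joint arm with a two-finger parallel gripper is mounted at the origin on the work surface. World frame = base frame: x ahead of the robot, y to its left, z up, the work surface at z = 0. Lengths are in m, angles in rad, forces in N, time in s.
With the tool pointing down it reaches from about 0.35 to 0.9 m from the base axis. Payload 19.9 kg.
Tool frame: the origin (TCP) lies between the finger pads; the fingertips stand 17 mm ahead of it and the grasp point (between the pads) lies 2 mm behind it (env.finger_overhang is the distance from the TCP to the fingertips, in m); x points along the fingers, y is the direction in which the jaws open and shut, and the axes are right-handed (so a half turn about x gives the same grasp; the last joint's range is limited). The gripper opens to 94 mm and grips with 3 to 60 N. Pads are 16 mm wide; open, the fingers measure 119 mm over their backs; the gripper's body (75 mm by 177 mm) begins 78 mm behind the grasp point.
Start: joints at [-1.302, 0.417, -0.01, 1.614, 0.005, 1.111, -0.053], TCP at [0.191, 0.595, 0.222] pointing down, gripper open.
Joint ranges: [-2.81, 2.81], [-0.39, 2.02], [-1.27, 1.25], [0.06, 2.57], [-1.19, 4.33], [0.19, 2], [-2.82, 2.82]. Speed limits (rad/s): [1.89, 1.89, 2.39, 2.39, 3.01, 3.01, 3.01].

INTERFACE

Orientations are given as a unit quaternion [w, x, y, z].
In Python, from bench import env, get_image, camera_info gives the robot as it stands. The module is installed in compiled form; this text tells all that it offers.
- The arm moves only by the tool play_rows, never from a script. Its argument "steps" is a list that holds one entry, the list of rows, each a list of 6 numbers: the shift along the world's x, y, z in units of 30 mm (1.0 is 30 mm), then the turn, a rotation vector about the world's x, y, z in units of 5 degrees (1.0 is 5 degrees). In form: [[[tx, ty, tz, wx, wy, wz], ...]]. A call has 1 to 8 rows; each row shifts and turns the commanded pose from where the row before left it; what a row does not reach is not made up. A row lasts 1/12 s, in which the tool goes at most 41.7 mm and 7.16 degrees, less where a joint would pass 70% of its speed; a pose out of reach is approached as far as the arm can. A call is refused whole if a number of a shift passes 1 or a number of a turn 1, either way. A call with a gripper value outside its range is refused whole. "jaw" is the opening, from 0 (shut) to 1 (fully open), set as the call begins (left out, the last holds). The fingers move at their own pace and stop on an object; "force" is the grip in N (left out, the last holds). Time passes only in rows, so rows that do not move let the fingers close. It gives the time, the measured TCP pose, the force and the opening at its end, in the units of the state.
- env.get_obs(): the state, without advancing time (a new reading comes with each control period).
- get_image(name): name is "scene" or "side" or "wrist"; returns (picture, depth): 480x640x3 uint8, blue, green, red; 480x640 float32, m along the optical axis (not along the pixel's ray), 0 where there is no reading.
- camera_info(name): a dict with "fx", "fy", "cx", "cy" (pixels), "camera_from_world" (4x4, takes a point from world to camera coordinates). Camera axes: x right, y up, looking along -z (the intrinsics and any distortion apply to the point x, -y, -z); pixel columns grow to the right and rows downward; lengths in m; the calibration is good to about 2 mm. A picture is of the moment at which its call begins: read the wrist's pose just before it. camera_info takes no time and is no camera call; for the wrist camera it gives the pose at the moment of the call.
- env.job_done(): hands the job in, once; it reports no verdict.
The state is a dict: "time": time; "joint_pos": joint angles; "qvel": joint speeds; "tau": joint torques, N m; "tool_pos": TCP position; "eef_rot": TCP orientation; "ft_force": force on the tool from outside, world axes, zero at the start; "moment": the same for the moment, N m; "width": opening from 0.0 (shut) to 1.0 (fully open).
Only numpy, scipy, OpenCV 4.12 (cv2) and the standard library are available. Lean on these libraries where they do the work, as an engineer would, in place of code of your own. Each camera call takes 0.05 s, during which the arm holds its last target. There are 200 camera calls.

## Working session

There is one attempt and no reset: what is moved stays moved. The work goes in short steps, Python scripts to look and compute and a tool call to move; the robot and the scene stay as the last step left them, time stands still between calls to the robot, and variables do not carry over. Pictures are saved under pics/ and viewed, about 8 in all and at most 12, crops included, and the job is handed in when it is done.

Besides the shell and the picture viewer there is one more tool, called after "Call:" as name([rows], argument=value, ...), one row to a line, values as JSON. play_rows: Moves the arm, as the interface text tells. Its arguments: {"type":"object","properties":{"steps":{"type":"array","items":{"type":"array","items":{"type":"array","items":{"type":"number"}}}},"jaw":{"type":"number"},"force":{"type":"number"}},"required":["steps"]}

```bash
mkdir -p pics; cat > h.py <<'E'
import numpy as np, cv2
from bench import env, get_image, camera_info
def ray(ci,u,v):
    M=np.linalg.inv(ci["camera_from_world"]);d=np.array([(u-ci["cx"])/ci["fx"],-(v-ci["cy"])/ci["fy"],-1])
    return M[:3,3],M[:3,:3]@d
def onplane(ci,u,v,z):
    o,d=ray(ci,u,v);return o+d*(z-o[2])/d[2]
def cloud(ci,dep):
    v,u=np.mgrid[:480,:640];d=np.stack([(u-ci["cx"])/ci["fx"]*dep,-(v-ci["cy"])/ci["fy"]*dep,-dep],-1)
    M=np.linalg.inv(ci["camera_from_world"]);P=d@M[:3,:3].T+M[:3,3];P[dep<=0]=np.nan;return P
E
python3 - <<'E'
from h import *
o=env.get_obs();print(o)
for n in["scene","side","wrist"]:
    ci=camera_info(n);im,d=get_image(n);cv2.imwrite(f"pics/{n}0.png",im);np.savez(f"{n}0.npz",im=im,d=d,**ci);print(n,ci)
a=cv2.imread("pics/scene0.png")
E
```

```text
{'time': 0.0, 'joint_pos': array([-1.30254001,  0.41794795, -0.01030685,  1.61415455,  0.00471037,
        1.1106947 , -0.0530041 ]), 'qvel': array([-8.83252681e-04,  6.86570323e-04, -4.76450766e-05,  2.18834260e-03,
        1.32170762e-03,  2.00691830e-04, -3.06337465e-04]), 'tau': array([ 2.84791275e-05, -8.51267982e+01,  6.38484936e-01, -4.25981569e+01,
       -4.90032916e-02,  1.87407341e-02,  1.13081819e-04]), 'tool_pos': array([0.19042222, 0.59492214, 0.22184975]), 'eef_rot': array([ 0.69861326,  0.10865736,  0.69867373, -0.10949027]), 'ft_force': array([-0.1828765 , -0.08194126,  0.26383164]), 'moment': array([ 0.0016317 , -0.00403928, -0.02535485]), 'width': 1.0000924147728365}
scene {'fx': 623.4280950213575, 'fy': 623.4280950213575, 'cx': 327.81945179047557, 'cy': 233.50478013682815, 'camera_from_world': array([[-0.43270462,  0.90149454, -0.00862066,  0.17884875],
       [-0.52402242, -0.24371939,  0.81608906,  0.22792674],
       [ 0.73359881,  0.35764292,  0.57786186, -1.34042783],
       [ 0.        ,  0.        ,  0.        ,  1.        ]])}
side {'fx': 453.5309754836351, 'fy': 453.5309754836351, 'cx': 310.86368631438455, 'cy': 238.62744729640954, 'camera_from_world': array([[ 0.9601756 , -0.27891296, -0.01644317, -0.57716019],
       [ 0.22728246,  0.74549571,  0.62656111, -0.28232401],
       [-0.16249771, -0.60534593,  0.77919882, -0.61241566],
       [ 0.        ,  0.        ,  0.        ,  1.        ]])}
wrist {'fx': 393.2450034208073, 'fy': 393.2450034208073, 'cx': 313.3755933673057, 'cy': 238.78697110275343, 'camera_from_world': array([[ 0.30538836,  0.95222625, -0.00176691, -0.62407244],
       [-0.92042148,  0.29471166, -0.25684495,  0.0254968 ],
       [-0.24405378,  0.08006376,  0.96645101, -0.39136237],
       [ 0.        ,  0.        ,  0.        ,  1.        ]])}
```

View pics/scene0.png

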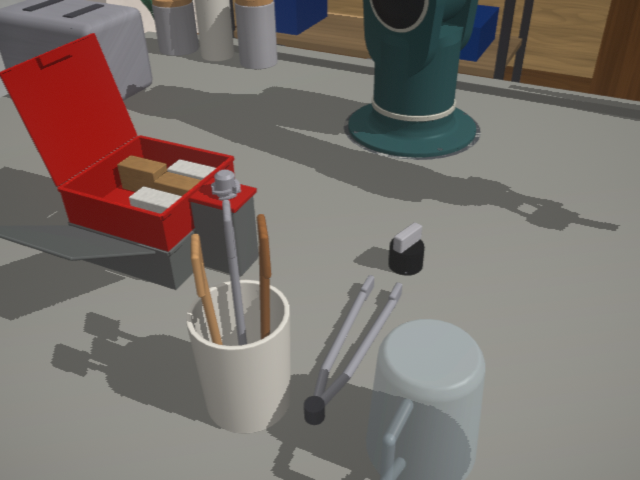

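View pics/side0.png

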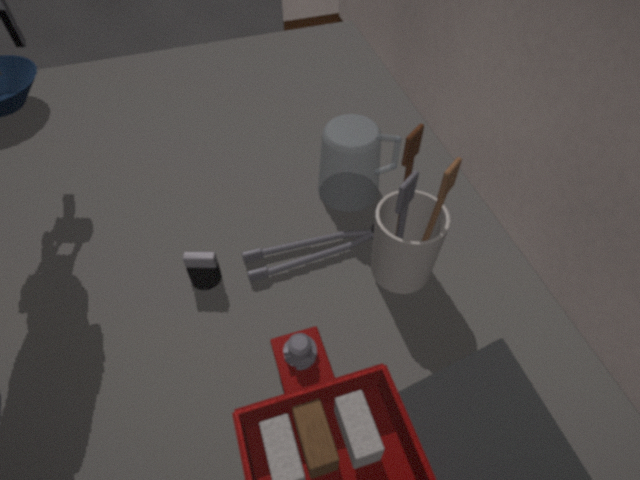

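The scene view shows the knob at about (407,250) and the stud at (225,185). In the side view they are at (203,270) and (300,348). Next I turn these into positions.

```bash
python3 - <<'E'
from h import *
for n,kb,st in[("scene",(375,215,440,280),(205,160,250,205)),("side",(175,240,230,295),(270,325,335,380))]:
    z=dict(np.load(n+"0.npz"));P=cloud(z,z["d"])
    for nm,(a,b,c,e) in(("knob",kb),("stud",st)):
        Q=P[b:e,a:c].reshape(-1,3);Q=Q[np.isfinite(Q[:,0])]
        rngs=((.055,.075),(.03,.045)) if nm=="knob" else((.120,.130),(.131,.150),(.154,.166))
        for lo,hi in rngs:
            S=Q[(Q[:,2]>lo)&(Q[:,2]<hi)]
            if len(S)<5: print(n,nm,lo,len(S));continue
            r=cv2.minAreaRect(S[:,:2].astype(np.float32)*1000)
            print(n,nm,lo,len(S),S.mean(0).round(4),np.round(r[0],1),np.round(r[1],1),round(r[2],1), "zmed",np.median(S[:,2]).round(4))
    # tongue edge direction
z=dict(np.load("side0.npz"));P=cloud(z,z["d"]);im=z["im"].astype(int)
red=(im[...,2]>110)&(im[...,1]<60)&(abs(P[...,2]-.126)<.004)
m=np.zeros_like(red);m[320:410,260:345]=1
# caddy rim
Q=P[red&m];r=cv2.minAreaRect(Q[:,:2].astype(np.float32)*1000);print("tongue",len(Q),r)
big=cv2.resize(z["im"][220:420,150:360],None,fx=2.8,fy=2.8,interpolation=cv2.INTER_CUBIC);cv2.imwrite("pics/c1.png",big)
E
```

```text
scene knob 0.055 338 [0.4607 0.1522 0.0624] [456.8 151.6] [18.6 53.3] 71.2 zmed 0.0636
scene knob 0.03 461 [0.467  0.1576 0.0376] [462.1 152.8] [42.9 50.6] 21.2 zmed 0.0381
scene stud 0.12 694 [ 0.556  -0.0953  0.1261] [ 529.5 -108.8] [146.2  63.5] 34.9 zmed 0.1265
scene stud 0.131 404 [ 0.5644 -0.0872  0.1391] [ 540.2 -111.9] [109.9  42.7] 44.2 zmed 0.1392
scene stud 0.154 189 [ 0.5669 -0.0846  0.158 ] [564.8 -85.7] [26.4 24.5] 82.0 zmed 0.1584
side knob 0.055 337 [0.4574 0.1478 0.0625] [456.5 149.6] [15.8 52.4] 72.8 zmed 0.0635
side knob 0.03 375 [0.4551 0.1363 0.0378] [457.  137.4] [28.8 52. ] 89.9 zmed 0.0381
side stud 0.12 1618 [ 0.565  -0.0942  0.1264] [563.8 -93.4] [62.2 75. ] 1.1 zmed 0.1264
side stud 0.131 452 [ 0.562  -0.0963  0.1391] [ 565.5 -101.6] [39.5 64.3] 8.5 zmed 0.1391
side stud 0.154 419 [ 0.5632 -0.0895  0.1583] [563.1 -88.4] [27.  26.9] 74.2 zmed 0.1586
tongue 1093 ((554.7669677734375, -96.60148620605469), (99.57234954833984, 78.8981704711914), 1.2624479532241821)
```

View pics/c1.png

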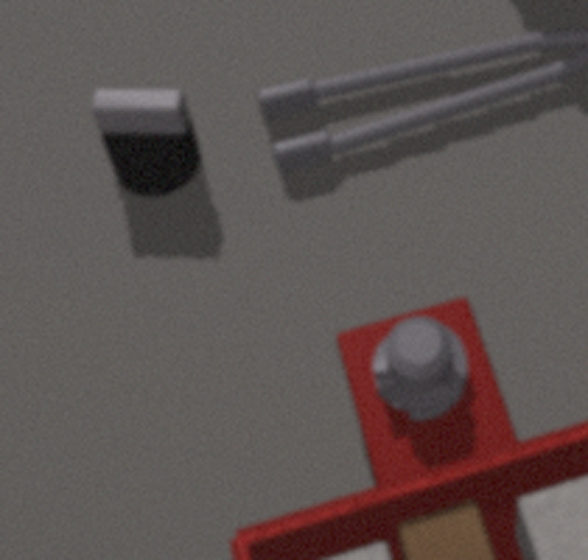

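Stud axis at about (0.564, -0.087), knob at about (0.4567, 0.150) with its bar at about -18°. The gripper body needs checking for clearance, and I need the tool yaw.

```bash
python3 - <<'E'
from h import *
from scipy.spatial.transform import Rotation as R
o=env.get_obs();q=o["eef_rot"];r=R.from_quat(q,scalar_first=True).as_matrix();print(r.round(3))
y=r[:,1];print("jaw dir deg",np.degrees(np.arctan2(y[1],y[0])),"tilt rotvec to vertical (deg)",np.degrees(np.cross(r[:,0],[0,0,-1])))
Q=[]
for n in("scene","side"):
    z=dict(np.load(n+"0.npz"));P=cloud(z,z["d"]).reshape(-1,3);Q.append(P[np.isfinite(P[:,0])])
Q=np.vstack(Q)
S=Q[(Q[:,2]>.17)&(Q[:,2]<.32)&(Q[:,0]>.3)&(Q[:,0]<.95)&(abs(Q[:,1])<.45)]
S2=(S//[.03,.03,.03]*[.03,.03,.03]);u,c=np.unique(S2.round(3),axis=0,return_counts=True)
d=np.hypot(u[:,0]+.015-.564,u[:,1]+.015+.087)
for a,b,e in zip(u,c,d):
    if b>4 and e<.25: print(a,b,e.round(3))
E
```

```text
[[-0.     0.305  0.952]
 [-0.001  0.952 -0.305]
 [-1.    -0.001  0.   ]]
jaw dir deg 72.25275573223081 tilt rotvec to vertical (deg) [ 0.04987095 -0.01118487  0.        ]
[ 0.45 -0.33  0.15] 5 0.249
[ 0.48 -0.33  0.15] 88 0.238
[ 0.48 -0.33  0.18] 46 0.238
[ 0.51 -0.33  0.15] 94 0.231
[ 0.51 -0.33  0.18] 73 0.231
[ 0.54 -0.33  0.15] 106 0.228
[ 0.54 -0.33  0.18] 85 0.228
[ 0.57 -0.33  0.15] 119 0.229
[ 0.57 -0.33  0.18] 133 0.229
[ 0.6  -0.33  0.15] 125 0.234
[ 0.6  -0.33  0.18] 167 0.234
[ 0.63 -0.33  0.15] 133 0.242
[ 0.63 -0.33  0.18] 201 0.242
[0.72 0.03 0.15] 37 0.216
[0.72 0.03 0.18] 134 0.216
[0.72 0.03 0.21] 203 0.216
[0.72 0.03 0.24] 188 0.216
[0.75 0.03 0.15] 71 0.24
[0.75 0.03 0.18] 145 0.24
[0.75 0.03 0.21] 238 0.24
[0.75 0.03 0.24] 154 0.24
```

Call:
play_rows([
  [[0.55, -0.93, 0, 0, 0, 0], [0.55, -0.93, 0, 0, 0, 0], [0.55, -0.93, 0, 0, 0, 0], [0.55, -0.93, 0, 0, 0, 0], [0.55, -0.93, 0, 0, 0, 0], [0.55, -0.93, 0, 0, 0, 0], [0.55, -0.93, 0, 0, 0, 0], [0.55, -0.93, 0, 0, 0, 0]],
], jaw=1, force=30)

```text
time: 0.82
tool_pos: [0.323, 0.3705, 0.2224]
eef_rot: [0.699, 0.109, 0.699, -0.109]
ft_force: [2.0, 1.0, -1.2]
width: 0.996
```

Call:
play_rows([
  [[0.55, -0.93, 0, 0, 0, 0], [0.55, -0.93, 0, 0, 0, 0], [0.55, -0.93, 0, 0, 0, 0], [0.55, -0.93, 0, 0, 0, 0], [0.55, -0.93, 0, 0, 0, 0], [0.55, -0.93, 0, 0, 0, 0], [0.55, -0.93, 0, 0, 0, 0], [0, 0, 0, 0, 0, 0]],
])

```text
time: 1.48
tool_pos: [0.4404, 0.1716, 0.2226]
eef_rot: [0.699, 0.111, 0.698, -0.112]
ft_force: [0.2, -1.0, -0.8]
width: 1.001
```

```bash
cat >> h.py <<'E'
def st():
    from scipy.spatial.transform import Rotation as R
    o=env.get_obs();r=R.from_quat(o["eef_rot"],scalar_first=True).as_matrix();y=r[:,1]
    print("t",round(o["time"],2),"pos",o["tool_pos"].round(4),"jaw",round(np.degrees(np.arctan2(y[1],y[0])),1),"tilt",np.degrees(np.cross(r[:,0],[0,0,-1])).round(2),"j",o["joint_pos"].round(2),"F",o["ft_force"].round(2),"M",o["moment"].round(3),"w",round(o["width"],3))
E
python3 - <<'E'
from h import *
st();ci=camera_info("wrist");im,d=get_image("wrist");np.savez("w1.npz",im=im,d=d,**ci);cv2.imwrite("pics/w1.png",im)
P=cloud(ci,d).reshape(-1,3)
K=P[(abs(P[:,0]-.457)<.06)&(abs(P[:,1]-.15)<.06)]
for lo,hi in((.058,.07),(.03,.043)):
    S=K[(K[:,2]>lo)&(K[:,2]<hi)];print(len(S));
    if len(S)>5:print(cv2.minAreaRect(S[:,:2].astype(np.float32)*1000),np.median(S[:,2]))
E
```

```text
t 1.48 pos [0.4404 0.1716 0.2226] jaw 71.9 tilt [0.06 0.05 0.  ] j [-0.7   0.14  0.29  1.99 -0.05  1.02  0.86] F [ 0.24 -0.97 -0.76] M [0.024 0.001 0.031] w 1.001
1080
((454.18218994140625, 151.7226104736328), (16.040115356445312, 51.528594970703125), 72.7826919555664) 0.06318443321761028
1489
((453.19061279296875, 151.9072723388672), (51.67833709716797, 49.55125045776367), 71.43896484375) 0.037409320470853435
```

View pics/w1.png

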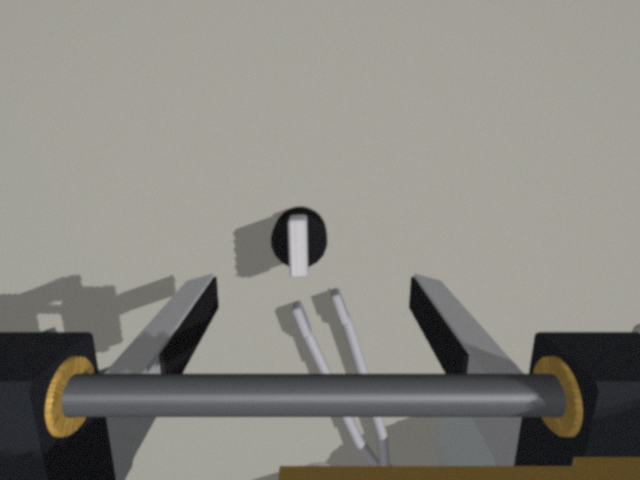

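The wrist view shows the knob at (299,240), with the bar already square to the jaws and the tongs clear of both fingers.

Call:
play_rows([
  [[0.25, -0.34, 0, 0, 0, 0], [0.25, -0.34, -0.5, 0, 0, 0], [0, 0, -0.9, 0, 0, 0], [0, 0, -0.9, 0, 0, 0], [0, 0, -0.7, 0, 0, 0], [0, 0, -0.5, 0, 0, 0], [0, 0, 0, 0, 0, 0]],
])

```text
time: 2.12
tool_pos: [0.4512, 0.1565, 0.1148]
eef_rot: [0.697, 0.108, 0.7, -0.11]
ft_force: [-0.1, -0.3, -0.3]
width: 1.004
```

```bash
python3 -c "
from h import *
st()"
```

```text
t 2.12 pos [0.4512 0.1565 0.1148] jaw 72.3 tilt [ 0.11 -0.23  0.  ] j [-0.64  0.31  0.28  2.07 -0.12  0.78  0.98] F [-0.11 -0.27 -0.26] M [ 0.019  0.036 -0.004] w 1.004
```

Call:
play_rows([
  [[0.12, -0.18, -0.4, 0, 0, 0], [0, 0, -0.6, 0, 0, 0], [0, 0, -0.5, 0, 0, 0], [0, 0, -0.35, 0, 0, 0], [0, 0, 0, 0, 0, 0], [0, 0, 0, 0, 0, 0]],
])

```text
time: 2.62
tool_pos: [0.4567, 0.1513, 0.0624]
eef_rot: [0.699, 0.109, 0.699, -0.109]
ft_force: [-0.4, -0.0, 0.1]
width: 0.999
```

```bash
python3 -c "
from h import *
st()"
```

```text
t 2.62 pos [0.4567 0.1513 0.0624] jaw 72.3 tilt [ 0.01 -0.01  0.  ] j [-0.6   0.41  0.26  2.1  -0.17  0.66  1.03] F [-0.44 -0.03  0.05] M [-0.02  -0.009  0.032] w 0.999
```

Call:
play_rows([
  [[0, 0, -0.15, 0, 0, 0], [0, 0, 0, 0, 0, 0], [0, 0, 0, 0, 0, 0]],
])

```text
time: 2.87
tool_pos: [0.4569, 0.1511, 0.0579]
eef_rot: [0.699, 0.109, 0.698, -0.109]
ft_force: [-0.5, -0.2, 0.1]
width: 1.003
```

Call:
play_rows([
  [[0, 0, 0, 0, 0, 0], [0, 0, 0, 0, 0, 0], [0, 0, 0, 0, 0, 0], [0, 0, 0, 0, 0, 0], [0, 0, 0, 0, 0, 0], [0, 0, 0, 0, 0, 0], [0, 0, 0, 0, 0, 0], [0, 0, 0, 0, 0, 0]],
], jaw=0, force=30)

```text
time: 3.53
tool_pos: [0.4566, 0.1509, 0.0574]
eef_rot: [0.699, 0.109, 0.699, -0.109]
ft_force: [-0.6, -0.6, -0.2]
width: 0.467
```

```bash
python3 -c "
from h import *
st()"
```

```text
t 3.53 pos [0.4566 0.1509 0.0574] jaw 72.3 tilt [ 0.01 -0.    0.  ] j [-0.6   0.42  0.26  2.1  -0.17  0.64  1.03] F [-0.64 -0.57 -0.19] M [-0.003  0.008 -0.036] w 0.467
```

Call:
play_rows([
  [[0, 0, 0, 0, 0, 0], [0, 0, 0, 0, 0, 0], [0, 0, 0, 0, 0, 0], [0, 0, 0, 0, 0, 0], [0, 0, 0, 0, 0, 0], [0, 0, 0, 0, 0, 0], [0, 0, 0, 0, 0, 0]],
])

```text
time: 4.12
tool_pos: [0.4566, 0.1509, 0.0574]
eef_rot: [0.699, 0.109, 0.699, -0.109]
ft_force: [-0.8, -0.1, -1.5]
width: 0.166
```

Call:
play_rows([
  [[0, 0, 0.3, 0, 0, 0], [0, 0, 0.7, 0, 0, 0], [0, 0, 1, 0, 0, 0], [0, 0, 1, 0, 0, 0], [0, 0, 1, 0, 0, 0], [0, 0, 1, 0, 0, 0], [0, 0, 0.3, 0, 0, 0], [0, 0, 0, 0, 0, 0]],
])

```text
time: 4.78
tool_pos: [0.4575, 0.1513, 0.219]
eef_rot: [0.7, 0.11, 0.697, -0.108]
ft_force: [-0.5, 0.2, -2.6]
width: 0.168
```

```bash
python3 - <<'E'
from h import *
st();ci=camera_info("wrist");im,d=get_image("wrist");np.savez("w2.npz",im=im,d=d,**ci);cv2.imwrite("pics/w2.png",im)
st()
E
```

```text
t 4.78 pos [0.4575 0.1513 0.219 ] jaw 72.2 tilt [-0.12  0.21  0.  ] j [-0.66  0.16  0.31  1.98 -0.06  1.01  0.94] F [-0.55  0.23 -2.62] M [-0.01   0.028  0.043] w 0.168
t 4.83 pos [0.4568 0.1511 0.2171] jaw 72.3 tilt [-0.05  0.08  0.  ] j [-0.66  0.17  0.31  1.98 -0.06  1.01  0.94] F [-0.12  0.17 -2.34] M [ 0.022 -0.021 -0.005] w 0.17
```

View pics/w2.png

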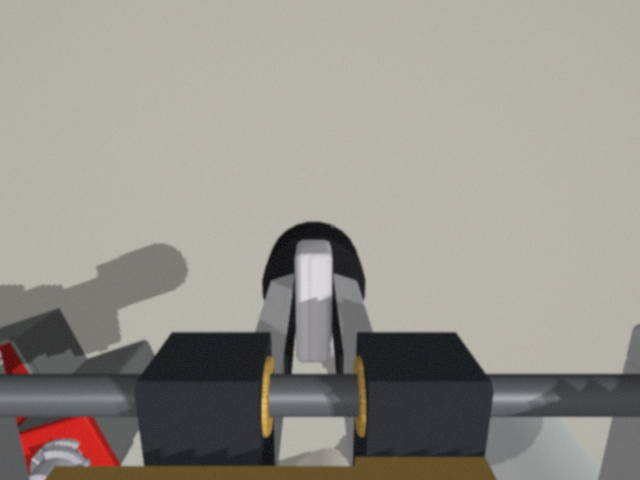

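The knob is held squarely, with its cap visible at (313,260). Carry it over the stud, turning the wrist back towards mid-range on the way.

Call:
play_rows([
  [[0, 0, 0.5, 0, 0, -0.5], [0.1, -0.2, 0.5, 0, 0, -1], [0.2, -0.5, 0.4, 0, 0, -1], [0.25, -0.6, 0, 0, 0, -1], [0.25, -0.6, 0, 0, 0, -1], [0.25, -0.6, 0, 0, 0, -1], [0.25, -0.6, 0, 0, 0, -1], [0.25, -0.6, 0, 0, 0, -1]],
])

```text
time: 5.5
tool_pos: [0.5026, 0.0389, 0.2566]
eef_rot: [0.625, 0.328, 0.626, -0.33]
ft_force: [-0.7, 0.2, -1.8]
width: 0.17
```

Call:
play_rows([
  [[0.25, -0.6, 0, 0, 0, -1], [0.25, -0.6, 0, 0, 0, -1], [0.25, -0.6, 0, 0, 0, -1], [0.25, -0.6, 0, 0, 0, -1], [0.25, -0.6, 0, 0, 0, -1], [0.25, -0.6, 0, 0, 0, -1], [0.25, -0.6, 0, 0, 0, -1], [0.25, -0.5, 0, 0, 0, -0.5]],
])

```text
time: 6.17
tool_pos: [0.5627, -0.1024, 0.2566]
eef_rot: [-0.486, -0.512, -0.487, 0.514]
ft_force: [0.2, -0.0, -1.9]
width: 0.165
```

Call:
play_rows([
  [[0, 0, 0, 0, 0, 0], [0, 0, 0, 0, 0, 0], [0, 0, 0, 0, 0, 0]],
])

```text
time: 6.42
tool_pos: [0.5628, -0.1005, 0.2575]
eef_rot: [-0.488, -0.511, -0.489, 0.512]
ft_force: [-1.1, 0.4, -1.0]
width: 0.166
```

```bash
python3 - <<'E'
from h import *
st();p=env.get_obs()["tool_pos"];zt=p[2]+.0066
for n in("scene","side"):
    z=dict(np.load(n+"0.npz"));P=cloud(z,z["d"]).reshape(-1,3)
    S=P[(np.hypot(P[:,0]-.564,P[:,1]+.087)<.02)&(P[:,2]>.1572)&(P[:,2]<.163)]
    c,r=cv2.minEnclosingCircle(S[:,:2].astype(np.float32)*1000);print(n,"tip",len(S),S.mean(0).round(4),np.round(c,1),round(r,1))
    ci=camera_info(n);im,d=get_image(n);np.savez(n+"3.npz",im=im,d=d,**ci);cv2.imwrite(f"pics/{n}3.png",im)
    P=cloud(ci,d).reshape(-1,3);D=np.hypot(P[:,0]-p[0],P[:,1]-p[1])
    S=P[(D<.035)&(abs(P[:,2]-zt)<.003)];print(n,"bartop",len(S),S.mean(0).round(4),cv2.minAreaRect(S[:,:2].astype(np.float32)*1000))
    S=P[(D<.035)&(P[:,2]>.15)&(P[:,2]<p[2]-.019)];
    if len(S): print("cap",len(S),S.mean(0).round(4),np.percentile(S[:,2],[1,10,90]).round(4))
z=dict(np.load("w2.npz"));P=cloud(z,z["d"]).reshape(-1,3);S=P[(np.hypot(P[:,0]-.457,P[:,1]-.151)<.04)&(abs(P[:,2]-.2236)<.003)];print("w2 bar",len(S),cv2.minAreaRect(S[:,:2].astype(np.float32)*1000))
cv2.imwrite("pics/c3.png",np.hstack([cv2.resize(cv2.imread("pics/scene3.png")[100:280,130:320],None,fx=2,fy=2),cv2.resize(cv2.imread("pics/side3.png")[250:430,210:400],None,fx=2,fy=2)]))
E
```

```text
t 6.42 pos [ 0.5628 -0.1005  0.2575] jaw -2.6 tilt [-0.   -0.09 -0.  ] j [-0.38  0.34  0.63  1.73 -0.22  1.15  0.27] F [-1.09  0.44 -1.01] M [-0.092  0.057 -0.008] w 0.166
scene tip 124 [ 0.565  -0.0857  0.1592] [564.4 -85.4] 13.0
scene bartop 250 [ 0.5677 -0.0917  0.2641] ((567.4116821289062, -97.5864028930664), (35.519134521484375, 47.522239685058594), 31.231582641601562)
cap 1334 [ 0.5768 -0.0879  0.2097] [0.1512 0.1582 0.2359]
side tip 308 [ 0.5635 -0.0887  0.1591] [563.6 -88.3] 12.9
side bartop 770 [ 0.5639 -0.105   0.2644] ((565.4625244140625, -102.47442626953125), (46.4693603515625, 36.87279510498047), 48.4730339050293)
cap 993 [ 0.5593 -0.1183  0.224 ] [0.2011 0.206  0.2381]
w2 bar 4304 ((455.0257263183594, 154.6846923828125), (51.84614944458008, 37.065887451171875), 3.316133975982666)
```

View pics/c3.png

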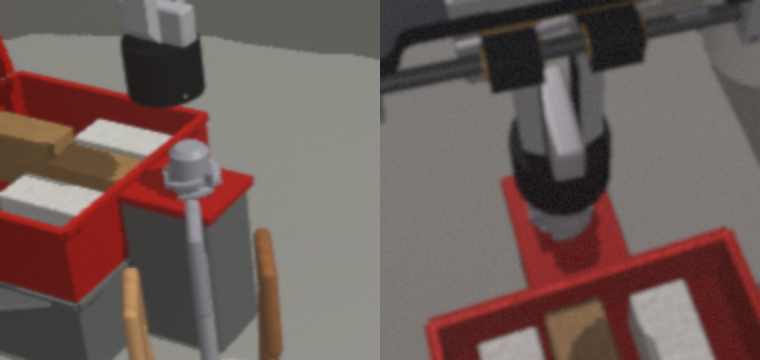

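The knob hangs upright above and behind the stud. I overshot in y, by my own arithmetic. Next I get the axis offset between cap and stud from silhouette midlines in both views.

```bash
cat >> h.py <<'E'
def axis(fs,c,rad,z0,z1):
    A=[];b=[]
    for n,f in fs.items():
        z=dict(np.load(f));P=cloud(z,z["d"]);m=(np.hypot(P[...,0]-c[0],P[...,1]-c[1])<rad)&(P[...,2]>z0)&(P[...,2]<z1)
        m=cv2.morphologyEx(m.astype(np.uint8),cv2.MORPH_OPEN,np.ones((3,3)))
        W=[(v,np.flatnonzero(m[v])) for v in range(480) if m[v].any()];wm=max(len(w) for _,w in W)
        R=[]
        for v,w in W:
            if w[-1]-w[0]+1<.9*wm: continue
            o,d=ray(z,(w[0]+w[-1])/2,v);nn=np.array([-d[1],d[0]])/np.hypot(d[0],d[1]);R.append([*nn,nn@o[:2]])
        R=np.array(R);r=np.median(R,0);A.append(r[:2]);b.append(r[2]);print(n,"rows",len(R),"width px",wm,"spread",R[:,2].std().round(5))
    x=np.linalg.solve(np.array(A),np.array(b));print("axis",x.round(4));return x
E
python3 - <<'E'
from h import *
p=np.array([.5628,-.1005]);u=.2575-.0574
k=axis({"scene":"scene3.npz","side":"side3.npz"},p,.036,u+.004,u+.032)
s=axis({"scene":"scene0.npz","side":"side0.npz"},(.564,-.087),.019,.149,.158)
s2=axis({"scene":"scene0.npz","side":"side0.npz"},(.564,-.087),.026,.13,.148)
print("cap-tcp",k-p,"stud-cap",s-k)
E
```

```text
scene rows 17 width px 40 spread 0.00089
side rows 14 width px 40 spread 0.0005
axis [ 0.5627 -0.1006]
scene rows 5 width px 19 spread 0.00036
side rows 8 width px 18 spread 0.00029
axis [ 0.5632 -0.0878]
scene rows 9 width px 29 spread 0.00067
side rows 18 width px 31 spread 0.00043
axis [ 0.5635 -0.0871]
cap-tcp [-1.48617112e-04 -9.44004694e-05] stud-cap [0.0005003  0.01280444]
```

Call:
play_rows([
  [[0.02, 0.21, 0, 0, 0, 0], [0, 0.22, -0.2, 0, 0, 0], [0, 0, -0.5, 0, 0, 0], [0, 0, -0.4, 0, 0, 0], [0, 0, 0, 0, 0, 0], [0, 0, 0, 0, 0, 0], [0, 0, 0, 0, 0, 0]],
])

```text
time: 7.1
tool_pos: [0.5639, -0.0882, 0.2258]
eef_rot: [0.488, 0.512, 0.488, -0.512]
ft_force: [0.6, 0.1, -1.6]
width: 0.167
```

```bash
python3 -c "
from h import *
st()"
```

```text
t 7.1 pos [ 0.5639 -0.0882  0.2258] jaw -2.8 tilt [0.01 0.01 0.  ] j [-0.39  0.36  0.62  1.77 -0.24  1.09  0.26] F [ 0.6   0.14 -1.6 ] M [-0.08   0.085  0.063] w 0.167
```

Call:
play_rows([
  [[-0.01, 0.02, -0.15, 0, 0, 0], [0, 0, -0.15, 0, 0, 0], [0, 0, -0.15, 0, 0, 0], [0, 0, -0.15, 0, 0, 0], [0, 0, -0.1, 0, 0, 0], [0, 0, 0, 0, 0, 0], [0, 0, 0, 0, 0, 0]],
])

```text
time: 7.68
tool_pos: [0.5634, -0.0876, 0.2043]
eef_rot: [-0.488, -0.512, -0.488, 0.512]
ft_force: [-0.0, -0.7, -1.8]
width: 0.166
```

```bash
python3 -c "
from h import *
st()"
```

```text
t 7.68 pos [ 0.5634 -0.0876  0.2043] jaw -2.8 tilt [ 0.01 -0.02  0.  ] j [-0.38  0.39  0.61  1.79 -0.25  1.04  0.28] F [-0.02 -0.73 -1.8 ] M [-0.091  0.072 -0.008] w 0.166
```

Call:
play_rows([
  [[0, 0, -0.06, 0, 0, 0], [0, 0, -0.06, 0, 0, 0], [0, 0, -0.06, 0, 0, 0], [0, 0, -0.06, 0, 0, 0], [0, 0, 0, 0, 0, 0], [0, 0, 0, 0, 0, 0]],
])

```text
time: 8.18
tool_pos: [0.5634, -0.0876, 0.1971]
eef_rot: [-0.488, -0.512, -0.488, 0.512]
ft_force: [0.4, 1.2, -2.2]
width: 0.167
```

Call:
play_rows([
  [[0, 0, -0.05, 0, 0, 0], [0, 0, 0, 0, 0, 0], [0, 0, 0, 0, 0, 0]],
])

```text
time: 8.43
tool_pos: [0.5634, -0.0875, 0.1957]
eef_rot: [-0.488, -0.512, -0.488, 0.512]
ft_force: [0.4, 0.0, -1.4]
width: 0.166
```

Call:
play_rows([
  [[0, 0, -0.05, 0, 0, 0], [0, 0, 0, 0, 0, 0], [0, 0, 0, 0, 0, 0]],
])

```text
time: 8.68
tool_pos: [0.5634, -0.0877, 0.1942]
eef_rot: [-0.488, -0.512, -0.488, 0.512]
ft_force: [-1.1, -0.7, -1.9]
width: 0.169
```

Call:
play_rows([
  [[0, 0, -0.05, 0, 0, 0], [0, 0, 0, 0, 0, 0], [0, 0, 0, 0, 0, 0]],
])

```text
time: 8.93
tool_pos: [0.5632, -0.0877, 0.1925]
eef_rot: [-0.488, -0.512, -0.488, 0.512]
ft_force: [-1.8, -1.4, -2.2]
width: 0.166
```

Call:
play_rows([
  [[0, 0, -0.04, 0, 0, 0], [0, 0, 0, 0, 0, 0], [0, 0, 0, 0, 0, 0]],
])

```text
time: 9.18
tool_pos: [0.5632, -0.0876, 0.1913]
eef_rot: [-0.488, -0.512, -0.488, 0.512]
ft_force: [-2.6, -2.0, -2.6]
width: 0.163
```

Call:
play_rows([
  [[0, 0, -0.04, 0, 0, 0], [0, 0, 0, 0, 0, 0], [0, 0, 0, 0, 0, 0]],
])

```text
time: 9.43
tool_pos: [0.5632, -0.0876, 0.19]
eef_rot: [-0.488, -0.512, -0.488, 0.512]
ft_force: [-1.2, -1.7, -5.3]
width: 0.166
```

Call:
play_rows([
  [[-0.01, -0.01, 0, 0, 0, 0], [0, 0, 0, 0, 0, 0], [0, 0, 0, 0, 0, 0]],
])

```text
time: 9.68
tool_pos: [0.5631, -0.0878, 0.1903]
eef_rot: [-0.488, -0.512, -0.488, 0.512]
ft_force: [-1.6, -1.7, -3.3]
width: 0.165
```

```bash
python3 -c "
from h import *
st()"
```

```text
t 9.68 pos [ 0.5631 -0.0878  0.1903] jaw -2.7 tilt [-0.01 -0.01 -0.  ] j [-0.37  0.4   0.6   1.8  -0.27  1.02  0.29] F [-1.55 -1.73 -3.29] M [-0.383  0.526  0.066] w 0.165
```

Call:
play_rows([
  [[0, 0, -0.03, 0, 0, 0], [0, 0, 0, 0, 0, 0], [0, 0, 0, 0, 0, 0]],
])

```text
time: 9.93
tool_pos: [0.5632, -0.0877, 0.1894]
eef_rot: [0.488, 0.512, 0.488, -0.512]
ft_force: [-0.5, -0.0, -4.1]
width: 0.168
```

```bash
python3 -c "
from h import *
st()"
```

```text
t 9.93 pos [ 0.5632 -0.0877  0.1894] jaw -2.7 tilt [-0.01  0.    0.  ] j [-0.37  0.4   0.6   1.8  -0.27  1.02  0.29] F [-0.54 -0.03 -4.11] M [-0.278  0.237  0.045] w 0.168
```

Call:
play_rows([
  [[0, 0, -0.04, 0, 0, 0], [0, 0, 0, 0, 0, 0], [0, 0, 0, 0, 0, 0]],
])

```text
time: 10.18
tool_pos: [0.5633, -0.0878, 0.1883]
eef_rot: [0.488, 0.512, 0.488, -0.512]
ft_force: [0.4, 0.1, -2.0]
width: 0.167
```

```bash
python3 - <<'E'
from h import *
st();p=env.get_obs()["tool_pos"]
for n in("scene","side"):
    ci=camera_info(n);im,d=get_image(n);np.savez(n+"4.npz",im=im,d=d,**ci);cv2.imwrite(f"pics/{n}4.png",im)
    P=cloud(ci,d).reshape(-1,3);D=np.hypot(P[:,0]-p[0],P[:,1]-p[1]);S=P[(D<.028)&(P[:,2]>.155)&(P[:,2]<.185)];h,e=np.histogram(S[:,2],np.arange(.155,.186,.002));print(n,h)
cv2.imwrite("pics/c4.png",np.hstack([cv2.resize(cv2.imread("pics/scene4.png")[130:290,130:320],None,fx=2,fy=2),cv2.resize(cv2.imread("pics/side4.png")[270:430,210:400],None,fx=2,fy=2)]))
E
```

```text
t 10.18 pos [ 0.5633 -0.0878  0.1883] jaw -2.7 tilt [-0.    0.02  0.  ] j [-0.37  0.41  0.6   1.8  -0.27  1.01  0.29] F [ 0.4   0.05 -2.04] M [-0.044  0.028  0.043] w 0.167
scene [ 54  42  45  50  48  50 109 147  25  33  25  39  37  40  57]
side [ 25  35  31  36  36  49 177 232  21  20  17  22  32  25  33]
```

View pics/c4.png

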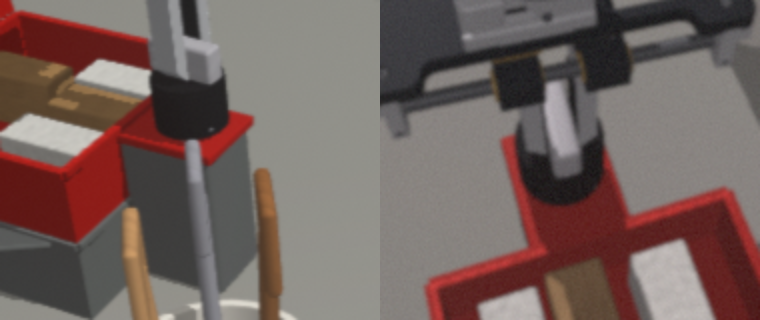

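The knob is over the stud with its underside about 5 mm above the foot, and there's no upward contact force yet. I keep feeling downward.

Call:
play_rows([
  [[0, 0, -0.03, 0, 0, 0], [0, 0, 0, 0, 0, 0], [0, 0, 0, 0, 0, 0]],
])

```text
time: 10.53
tool_pos: [0.5631, -0.0879, 0.1873]
eef_rot: [-0.488, -0.512, -0.488, 0.512]
ft_force: [0.3, 0.0, -1.6]
width: 0.166
```

Call:
play_rows([
  [[0, 0, -0.03, 0, 0, 0], [0, 0, 0, 0, 0, 0], [0, 0, 0, 0, 0, 0]],
])

```text
time: 10.78
tool_pos: [0.5631, -0.0879, 0.1864]
eef_rot: [-0.488, -0.512, -0.488, 0.512]
ft_force: [0.3, -0.2, -1.3]
width: 0.168
```

```bash
python3 -c "
from h import *
st()"
```

```text
t 10.78 pos [ 0.5631 -0.0879  0.1864] jaw -2.8 tilt [ 0. -0.  0.] j [-0.37  0.41  0.6   1.81 -0.27  1.01  0.29] F [ 0.33 -0.16 -1.27] M [-0.073  0.039 -0.018] w 0.168
```

Call:
play_rows([
  [[0, 0, -0.03, 0, 0, 0], [0, 0, 0, 0, 0, 0], [0, 0, 0, 0, 0, 0]],
])

```text
time: 11.03
tool_pos: [0.5633, -0.0879, 0.186]
eef_rot: [0.488, 0.512, 0.488, -0.512]
ft_force: [-2.1, -0.2, 7.2]
width: 0.169
```

Call:
play_rows([
  [[0, 0, -0.03, 0, 0, 0], [0, 0, 0, 0, 0, 0], [0, 0, 0, 0, 0, 0]],
])

```text
time: 11.28
tool_pos: [0.5635, -0.088, 0.1857]
eef_rot: [0.488, 0.512, 0.488, -0.512]
ft_force: [-5.2, 1.4, 17.5]
width: 0.169
```

```bash
python3 -c "
from h import *
st()"
```

```text
t 11.28 pos [ 0.5635 -0.088   0.1857] jaw -2.8 tilt [-0.02  0.06  0.  ] j [-0.37  0.41  0.6   1.81 -0.27  1.01  0.29] F [-5.17  1.37 17.46] M [0.3   1.582 0.07 ] w 0.169
```

Contact came at TCP z ≈ 0.186, so the underside is 3 mm above the foot. That's the gap height: it went down at a start by luck. I relax the push and turn gently backwards to confirm the back stop.

Call:
play_rows([
  [[0, 0, 0.04, 0, 0, 0], [0, 0, 0, 0, 0, 0], [0, 0, 0, 0, 0, 0.3], [0, 0, 0, 0, 0, 0.3], [0, 0, 0, 0, 0, 0], [0, 0, 0, 0, 0, 0]],
])

```text
time: 11.78
tool_pos: [0.5634, -0.0879, 0.1861]
eef_rot: [0.502, 0.499, 0.501, -0.498]
ft_force: [0.2, -0.3, 4.3]
width: 0.17
```

```bash
python3 -c "
from h import *
st()"
```

```text
t 11.78 pos [ 0.5634 -0.0879  0.1861] jaw 0.4 tilt [-0.    0.03  0.  ] j [-0.36  0.41  0.59  1.81 -0.26  1.01  0.34] F [ 0.2  -0.32  4.29] M [ 0.002  0.082 -0.025] w 0.17
```

Call:
play_rows([
  [[0, 0, 0, 0, 0, 0.2], [0, 0, 0, 0, 0, 0.2], [0, 0, 0, 0, 0, 0], [0, 0, 0, 0, 0, 0]],
])

```text
time: 12.12
tool_pos: [0.5634, -0.0879, 0.1861]
eef_rot: [0.51, 0.49, 0.51, -0.489]
ft_force: [0.0, 0.4, 5.8]
width: 0.167
```

```bash
python3 -c "
from h import *
st()"
```

```text
t 12.12 pos [ 0.5634 -0.0879  0.1861] jaw 2.4 tilt [-0.    0.03  0.  ] j [-0.36  0.4   0.58  1.81 -0.26  1.01  0.37] F [0.03 0.37 5.75] M [ 0.016  0.097 -0.039] w 0.167
```

Call:
play_rows([
  [[0, 0, 0, 0, 0, 0.2], [0, 0, 0, 0, 0, 0.2], [0, 0, 0, 0, 0, 0], [0, 0, 0, 0, 0, 0]],
])

```text
time: 12.45
tool_pos: [0.5633, -0.088, 0.1861]
eef_rot: [0.519, 0.481, 0.518, -0.481]
ft_force: [-1.8, -0.1, 6.0]
width: 0.166
```

```bash
python3 -c "
from h import *
st()"
```

```text
t 12.45 pos [ 0.5633 -0.088   0.1861] jaw 4.3 tilt [0.   0.02 0.  ] j [-0.35  0.4   0.58  1.81 -0.26  1.01  0.4 ] F [-1.76 -0.13  5.99] M [-0.105  0.311 -0.074] w 0.166
```

Call:
play_rows([
  [[0, 0, 0, 0, 0, 0.2], [0, 0, 0, 0, 0, 0.2], [0, 0, 0, 0, 0, 0], [0, 0, 0, 0, 0, 0]],
])

```text
time: 12.78
tool_pos: [0.5632, -0.088, 0.186]
eef_rot: [0.527, 0.472, 0.527, -0.472]
ft_force: [-1.4, 0.5, 6.0]
width: 0.167
```

```bash
python3 -c "
from h import *
st()"
```

```text
t 12.78 pos [ 0.5632 -0.088   0.186 ] jaw 6.3 tilt [0.   0.01 0.  ] j [-0.35  0.4   0.57  1.81 -0.25  1.01  0.43] F [-1.45  0.54  5.99] M [-0.073  0.367 -0.137] w 0.167
```

Call:
play_rows([
  [[0, 0, 0, 0, 0, 0.2], [0, 0, 0, 0, 0, 0.2], [0, 0, 0, 0, 0, 0], [0, 0, 0, 0, 0, 0]],
])

```text
time: 13.12
tool_pos: [0.5632, -0.0881, 0.186]
eef_rot: [0.535, 0.462, 0.535, -0.462]
ft_force: [-1.0, -0.5, 6.5]
width: 0.172
```

```bash
python3 - <<'E'
from h import *
st();p=env.get_obs()["tool_pos"]
for n in("scene","side"):
    ci=camera_info(n);im,d=get_image(n)
    P=cloud(ci,d).reshape(-1,3);D=np.hypot(P[:,0]-p[0],P[:,1]-p[1]);S=P[(D<.028)&(P[:,2]>.155)&(P[:,2]<.185)];h,e=np.histogram(S[:,2],np.arange(.161,.176,.001));print(n,h)
    z=dict(np.load(n+"4.npz"));P=cloud(z,z["d"]).reshape(-1,3);D=np.hypot(P[:,0]-p[0],P[:,1]-p[1]);S=P[(D<.028)&(P[:,2]>.155)&(P[:,2]<.185)];h,e=np.histogram(S[:,2],np.arange(.161,.176,.001));print(n,"before",h)
st()
E
```

```text
t 13.12 pos [ 0.5632 -0.0881  0.186 ] jaw 8.3 tilt [0.   0.01 0.  ] j [-0.34  0.4   0.56  1.81 -0.25  1.01  0.46] F [-0.96 -0.46  6.47] M [-0.056  0.523 -0.255] w 0.172
scene [ 28  27  23  27  37  76 105  37  13  12  18  23  15  15]
scene before [ 27  23  22  26  29  20  34  73 107  40  12  13  17  15]
side [ 18  25  25  24  36 168 145  47   8   5   9  11   8   7]
side before [ 18  18  12  24  26  23  41 136 172  60  15   6  11   9]
t 13.22 pos [ 0.5632 -0.088   0.186 ] jaw 8.3 tilt [0.   0.01 0.  ] j [-0.34  0.4   0.56  1.81 -0.25  1.01  0.46] F [-1.07  0.09  5.97] M [-0.077  0.464 -0.222] w 0.168
```

The back stop is confirmed: Mz rises to -0.24 N m, well below forcing, and the cap top at 0.167 agrees with the gap height. Now forwards, following the thread down in small checked steps.

Call:
play_rows([
  [[0, 0, 0, 0, 0, -0.6], [0, 0, 0, 0, 0, -0.6], [0, 0, 0, 0, 0, -0.6], [0, 0, 0, 0, 0, -0.6], [0, 0, 0, 0, 0, 0], [0, 0, 0, 0, 0, 0]],
])

```text
time: 13.72
tool_pos: [0.5634, -0.088, 0.186]
eef_rot: [0.484, 0.516, 0.484, -0.516]
ft_force: [-0.5, 0.5, 5.7]
width: 0.17
```

```bash
python3 -c "
from h import *
st()"
```

```text
t 13.72 pos [ 0.5634 -0.088   0.186 ] jaw -3.7 tilt [0.02 0.03 0.  ] j [-0.37  0.41  0.61  1.81 -0.27  1.01  0.27] F [-0.48  0.47  5.75] M [-0.163  0.145  0.028] w 0.17
```

Call:
play_rows([
  [[0, 0, -0.005, 0, 0, -0.6], [0, 0, -0.005, 0, 0, -0.6], [0, 0, -0.005, 0, 0, -0.6], [0, 0, 0, 0, 0, 0], [0, 0, 0, 0, 0, 0]],
])

```text
time: 14.13
tool_pos: [0.5637, -0.0881, 0.1858]
eef_rot: [0.442, 0.552, 0.441, -0.552]
ft_force: [0.4, -1.1, 8.1]
width: 0.168
```

```bash
python3 -c "
from h import *
st()"
```

```text
t 14.13 pos [ 0.5637 -0.0881  0.1858] jaw -12.7 tilt [0.02 0.07 0.  ] j [-0.4   0.42  0.64  1.81 -0.29  1.01  0.13] F [ 0.35 -1.07  8.12] M [-0.25   0.093  0.039] w 0.168
```

Call:
play_rows([
  [[0, 0, -0.004, 0, 0, -0.6], [0, 0, -0.004, 0, 0, -0.6], [0, 0, -0.004, 0, 0, -0.6], [0, 0, 0, 0, 0, 0], [0, 0, 0, 0, 0, 0]],
])

```text
time: 14.55
tool_pos: [0.5636, -0.088, 0.1854]
eef_rot: [0.397, 0.585, 0.397, -0.585]
ft_force: [0.9, -0.2, 6.7]
width: 0.166
```

```bash
python3 -c "
from h import *
st()"
```

```text
t 14.55 pos [ 0.5636 -0.088   0.1854] jaw -21.7 tilt [0.02 0.06 0.  ] j [-0.43  0.43  0.68  1.81 -0.31  1.01 -0.01] F [ 0.91 -0.15  6.74] M [-0.242  0.022 -0.031] w 0.166
```

Descending with the thread as expected, with a tiny torque. I continue.

Call:
play_rows([
  [[0, 0, -0.004, 0, 0, -0.7], [0, 0, -0.004, 0, 0, -0.7], [0, 0, -0.004, 0, 0, -0.6], [0, 0, 0, 0, 0, 0], [0, 0, 0, 0, 0, 0]],
])

```text
time: 14.97
tool_pos: [0.5634, -0.088, 0.1848]
eef_rot: [0.345, 0.617, 0.345, -0.617]
ft_force: [0.1, -0.6, 5.3]
width: 0.164
```

```bash
python3 -c "
from h import *
st()"
```

```text
t 14.97 pos [ 0.5634 -0.088   0.1848] jaw -31.6 tilt [0.02 0.03 0.  ] j [-0.45  0.44  0.71  1.81 -0.33  1.02 -0.16] F [ 0.08 -0.59  5.33] M [-0.23   0.026 -0.009] w 0.164
```

Call:
play_rows([
  [[0, 0, -0.004, 0, 0, -0.7], [0, 0, -0.004, 0, 0, -0.7], [0, 0, -0.004, 0, 0, -0.6], [0, 0, 0, 0, 0, 0], [0, 0, 0, 0, 0, 0]],
])

```text
time: 15.38
tool_pos: [0.5632, -0.0879, 0.1843]
eef_rot: [-0.29, -0.645, -0.29, 0.645]
ft_force: [1.2, -0.2, 3.9]
width: 0.17
```

```bash
python3 -c "
from h import *
st()"
```

```text
t 15.38 pos [ 0.5632 -0.0879  0.1843] jaw -41.6 tilt [ 0.01 -0.    0.  ] j [-0.48  0.45  0.75  1.81 -0.36  1.02 -0.31] F [ 1.16 -0.23  3.86] M [-0.228  0.059 -0.057] w 0.17
```

Call:
play_rows([
  [[0, 0, -0.005, 0, 0, -0.6], [0, 0, -0.005, 0, 0, -0.6], [0, 0, -0.005, 0, 0, -0.6], [0, 0, 0, 0, 0, 0], [0, 0, 0, 0, 0, 0]],
])

```text
time: 15.8
tool_pos: [0.5631, -0.0878, 0.1838]
eef_rot: [-0.239, -0.666, -0.239, 0.666]
ft_force: [0.2, 0.2, 2.4]
width: 0.167
```

```bash
python3 -c "
from h import *
st()"
```

```text
t 15.8 pos [ 0.5631 -0.0878  0.1838] jaw -50.5 tilt [ 0.   -0.01  0.  ] j [-0.51  0.46  0.79  1.81 -0.38  1.03 -0.45] F [0.21 0.22 2.44] M [-0.132  0.101 -0.013] w 0.167
```

Call:
play_rows([
  [[0, 0, -0.005, 0, 0, -0.6], [0, 0, -0.005, 0, 0, -0.6], [0, 0, -0.002, 0, 0, -0.4], [0, 0, 0, 0, 0, 0], [0, 0, 0, 0, 0, 0]],
])

```text
time: 16.22
tool_pos: [0.5631, -0.0879, 0.1834]
eef_rot: [-0.192, -0.681, -0.192, 0.681]
ft_force: [0.3, -1.1, 1.6]
width: 0.167
```

```bash
python3 -c "
from h import *
st()"
```

```text
t 16.22 pos [ 0.5631 -0.0879  0.1834] jaw -58.6 tilt [ 0.   -0.02  0.  ] j [-0.53  0.47  0.82  1.81 -0.4   1.03 -0.57] F [ 0.32 -1.07  1.55] M [-0.204  0.104 -0.071] w 0.167
```

Call:
play_rows([
  [[0, 0, -0.008, 0, 0, -0.5], [0, 0, -0.008, 0, 0, -0.5], [0, 0, 0, 0, 0, -0.2], [0, 0, 0, 0, 0, 0], [0, 0, 0, 0, 0, 0]],
])

```text
time: 16.63
tool_pos: [0.5634, -0.088, 0.1834]
eef_rot: [0.156, 0.69, 0.156, -0.69]
ft_force: [0.1, -0.1, 6.7]
width: 0.166
```

```bash
python3 -c "
from h import *
st()"
```

```text
t 16.63 pos [ 0.5634 -0.088   0.1834] jaw -64.6 tilt [-0.    0.03  0.  ] j [-0.55  0.48  0.85  1.81 -0.42  1.04 -0.66] F [ 0.14 -0.07  6.74] M [-0.017  0.185 -0.074] w 0.166
```

Call:
play_rows([
  [[0, 0, -0.008, 0, 0, -0.4], [0, 0, -0.005, 0, 0, -0.4], [0, 0, 0, 0, 0, 0], [0, 0, 0, 0, 0, 0]],
])

```text
time: 16.97
tool_pos: [0.5634, -0.0881, 0.1833]
eef_rot: [0.131, 0.695, 0.131, -0.695]
ft_force: [-2.2, 0.3, 14.0]
width: 0.167
```

```bash
python3 -c "
from h import *
st()"
```

```text
t 16.97 pos [ 0.5634 -0.0881  0.1833] jaw -68.6 tilt [-0.01  0.05  0.  ] j [-0.56  0.49  0.87  1.81 -0.43  1.04 -0.72] F [-2.2   0.31 13.97] M [0.064 0.819 0.08 ] w 0.167
```

The underside has reached 0.126, on the tongue, and torque is beginning to rise. I ease the downward push and snug in 2° steps.

Call:
play_rows([
  [[0, 0, 0.02, 0, 0, 0], [0, 0, 0, 0, 0, -0.2], [0, 0, 0, 0, 0, -0.2], [0, 0, 0, 0, 0, 0], [0, 0, 0, 0, 0, 0]],
])

```text
time: 17.38
tool_pos: [0.5632, -0.0879, 0.1834]
eef_rot: [0.118, 0.697, 0.118, -0.697]
ft_force: [-1.2, 0.6, 6.6]
width: 0.165
```

```bash
python3 -c "
from h import *
st()"
```

```text
t 17.38 pos [ 0.5632 -0.0879  0.1834] jaw -70.7 tilt [-0.01  0.01  0.  ] j [-0.56  0.49  0.87  1.81 -0.43  1.04 -0.76] F [-1.2   0.62  6.63] M [-0.026  0.273  0.019] w 0.165
```

Call:
play_rows([
  [[0, 0, 0, 0, 0, -0.2], [0, 0, 0, 0, 0, -0.2], [0, 0, 0, 0, 0, 0], [0, 0, 0, 0, 0, 0]],
])

```text
time: 17.72
tool_pos: [0.5633, -0.0879, 0.1834]
eef_rot: [0.106, 0.699, 0.106, -0.699]
ft_force: [0.1, -0.2, 5.7]
width: 0.168
```

```bash
python3 -c "
from h import *
st()"
```

```text
t 17.72 pos [ 0.5633 -0.0879  0.1834] jaw -72.7 tilt [-0.    0.01  0.  ] j [-0.57  0.49  0.88  1.81 -0.44  1.04 -0.79] F [ 0.08 -0.24  5.73] M [ 0.019  0.283 -0.016] w 0.168
```

Call:
play_rows([
  [[0, 0, 0, 0, 0, -0.3], [0, 0, 0, 0, 0, -0.3], [0, 0, 0, 0, 0, 0], [0, 0, 0, 0, 0, 0]],
])

```text
time: 18.05
tool_pos: [0.5633, -0.0879, 0.1834]
eef_rot: [0.088, 0.702, 0.088, -0.702]
ft_force: [-0.8, 0.2, 7.0]
width: 0.17
```

```bash
python3 -c "
from h import *
st()"
```

```text
t 18.05 pos [ 0.5633 -0.0879  0.1834] jaw -75.7 tilt [-0.    0.02  0.  ] j [-0.58  0.5   0.9   1.82 -0.45  1.04 -0.83] F [-0.82  0.17  6.96] M [ 0.001  0.167 -0.011] w 0.17
```

Call:
play_rows([
  [[0, 0, 0, 0, 0, -0.3], [0, 0, 0, 0, 0, -0.3], [0, 0, 0, 0, 0, 0], [0, 0, 0, 0, 0, 0]],
])

```text
time: 18.38
tool_pos: [0.5633, -0.0879, 0.1834]
eef_rot: [0.069, 0.704, 0.069, -0.704]
ft_force: [0.1, -0.2, 6.2]
width: 0.167
```

```bash
python3 -c "
from h import *
st()"
```

```text
t 18.38 pos [ 0.5633 -0.0879  0.1834] jaw -78.7 tilt [-0.    0.01  0.  ] j [-0.58  0.5   0.91  1.82 -0.45  1.05 -0.88] F [ 0.05 -0.2   6.22] M [-0.026  0.237  0.004] w 0.167
```

Call:
play_rows([
  [[0, 0, 0, 0, 0, -0.3], [0, 0, 0, 0, 0, -0.3], [0, 0, 0, 0, 0, 0], [0, 0, 0, 0, 0, 0]],
])

```text
time: 18.72
tool_pos: [0.5632, -0.0879, 0.1834]
eef_rot: [0.051, 0.705, 0.051, -0.705]
ft_force: [-0.5, -0.3, 6.5]
width: 0.166
```

```bash
python3 -c "
from h import *
st()"
```

```text
t 18.72 pos [ 0.5632 -0.0879  0.1834] jaw -81.7 tilt [-0.01  0.01  0.  ] j [-0.59  0.51  0.92  1.82 -0.46  1.05 -0.92] F [-0.55 -0.29  6.47] M [0.045 0.378 0.066] w 0.166
```

Call:
play_rows([
  [[0, 0, 0, 0, 0, -0.3], [0, 0, 0, 0, 0, -0.3], [0, 0, 0, 0, 0, 0], [0, 0, 0, 0, 0, 0]],
])

```text
time: 19.05
tool_pos: [0.5632, -0.0879, 0.1833]
eef_rot: [-0.032, -0.706, -0.032, 0.706]
ft_force: [-1.1, 0.0, 7.6]
width: 0.168
```

```bash
python3 -c "
from h import *
st()"
```

```text
t 19.05 pos [ 0.5632 -0.0879  0.1833] jaw -84.7 tilt [-0.01 -0.   -0.  ] j [-0.6   0.51  0.93  1.82 -0.47  1.05 -0.96] F [-1.1   0.02  7.64] M [0.033 0.537 0.122] w 0.168
```

Torque is rising now: 0.066, then 0.12.

Call:
play_rows([
  [[0, 0, 0, 0, 0, -0.2], [0, 0, 0, 0, 0, -0.2], [0, 0, 0, 0, 0, 0], [0, 0, 0, 0, 0, 0]],
])

```text
time: 19.38
tool_pos: [0.5631, -0.0879, 0.1833]
eef_rot: [-0.02, -0.707, -0.02, 0.707]
ft_force: [-0.8, 0.1, 8.3]
width: 0.169
```

```bash
python3 -c "
from h import *
st()"
```

```text
t 19.38 pos [ 0.5631 -0.0879  0.1833] jaw -86.7 tilt [-0.01 -0.01 -0.  ] j [-0.61  0.52  0.94  1.82 -0.48  1.06 -0.99] F [-0.75  0.13  8.29] M [-0.02   0.598  0.145] w 0.169
```

Call:
play_rows([
  [[0, 0, 0, 0, 0, -0.2], [0, 0, 0, 0, 0, -0.1], [0, 0, 0, 0, 0, 0], [0, 0, 0, 0, 0, 0]],
])

```text
time: 19.72
tool_pos: [0.5631, -0.0879, 0.1834]
eef_rot: [-0.011, -0.707, -0.011, 0.707]
ft_force: [-1.3, -0.5, 7.4]
width: 0.169
```

```bash
python3 -c "
from h import *
st()"
```

```text
t 19.72 pos [ 0.5631 -0.0879  0.1834] jaw -88.2 tilt [-0.01 -0.01 -0.  ] j [-0.61  0.52  0.95  1.82 -0.48  1.06 -1.02] F [-1.27 -0.51  7.39] M [0.059 0.669 0.253] w 0.169
```

Call:
play_rows([
  [[0, 0, 0, 0, 0, -0.2], [0, 0, 0, 0, 0, -0.2], [0, 0, 0, 0, 0, 0], [0, 0, 0, 0, 0, 0]],
])

```text
time: 20.05
tool_pos: [0.563, -0.0879, 0.1834]
eef_rot: [0.001, -0.707, 0.001, 0.707]
ft_force: [-2.8, -0.0, 8.2]
width: 0.169
```

```bash
python3 -c "
from h import *
st()"
```

```text
t 20.05 pos [ 0.563  -0.0879  0.1834] jaw -90.2 tilt [-0.01 -0.02 -0.  ] j [-0.61  0.52  0.96  1.82 -0.49  1.06 -1.05] F [-2.83 -0.01  8.24] M [0.051 0.75  0.345] w 0.169
```

Call:
play_rows([
  [[0, 0, 0, 0, 0, -0.2], [0, 0, 0, 0, 0, 0], [0, 0, 0, 0, 0, 0]],
])

```text
time: 20.3
tool_pos: [0.563, -0.0879, 0.1833]
eef_rot: [0.008, -0.707, 0.007, 0.707]
ft_force: [-2.4, 0.3, 8.0]
width: 0.169
```

```bash
python3 -c "
from h import *
st()"
```

```text
t 20.3 pos [ 0.563  -0.0879  0.1833] jaw -91.2 tilt [-0.01 -0.02 -0.  ] j [-0.62  0.53  0.96  1.82 -0.49  1.06 -1.06] F [-2.44  0.31  8.  ] M [0.017 0.813 0.384] w 0.169
```

Call:
play_rows([
  [[0, 0, 0, 0, 0, 0], [0, 0, 0, 0, 0, 0], [0, 0, 0, 0, 0, 0], [0, 0, 0, 0, 0, 0], [0, 0, 0, 0, 0, 0], [0, 0, 0, 0, 0, 0]],
], jaw=0.5)

```text
time: 20.8
tool_pos: [0.5631, -0.0879, 0.1832]
eef_rot: [0.008, -0.707, 0.008, 0.707]
ft_force: [0.1, 0.4, 0.1]
width: 0.501
```

Call:
play_rows([
  [[0, 0, 0.3, 0, 0, 0], [0, 0, 0.6, 0, 0, 0], [0, 0, 0.8, 0, 0, 0], [0, 0, 0.8, 0, 0, 0], [0, 0, 0.8, 0, 0, 0], [0, 0, 0.4, 0, 0, 0], [0, 0, 0, 0, 0, 0]],
])

```text
time: 21.38
tool_pos: [0.564, -0.0883, 0.2969]
eef_rot: [-0.008, 0.708, -0.008, -0.706]
ft_force: [-0.2, -0.0, -0.4]
width: 0.502
```

```bash
python3 - <<'E'
from h import *
st()
for n in("scene","side"):
    ci=camera_info(n);im,d=get_image(n);np.savez(n+"5.npz",im=im,d=d,**ci);cv2.imwrite(f"pics/{n}5.png",im)
    P=cloud(ci,d).reshape(-1,3);D=np.hypot(P[:,0]-.5632,P[:,1]+.0879)
    for lo,hi in((.186,.196),(.16,.168)):
        S=P[(D<.032)&(P[:,2]>lo)&(P[:,2]<hi)]
        if len(S)>9: print(n,lo,len(S),np.median(S[:,2]).round(4),cv2.minAreaRect(S[:,:2].astype(np.float32)*1000))
cv2.imwrite("pics/c5.png",np.hstack([cv2.resize(cv2.imread("pics/scene5.png")[130:290,130:320],None,fx=2,fy=2),cv2.resize(cv2.imread("pics/side5.png")[270:430,210:400],None,fx=2,fy=2)]))
E
```

```text
t 21.38 pos [ 0.564  -0.0883  0.2969] jaw -91.2 tilt [-0.02  0.2   0.  ] j [-0.7   0.41  1.06  1.69 -0.37  1.26 -1.15] F [-0.24 -0.03 -0.4 ] M [-0.018  0.127 -0.012] w 0.502
scene 0.186 266 0.1901 ((564.0264892578125, -87.54498291015625), (18.183147430419922, 53.05533981323242), 89.28900909423828)
scene 0.16 364 0.1642 ((568.8506469726562, -83.43496704101562), (43.72678756713867, 50.788978576660156), 43.78816604614258)
side 0.186 631 0.1901 ((564.4689331054688, -88.708251953125), (16.620426177978516, 51.91594314575195), 89.75080871582031)
side 0.16 666 0.1643 ((561.6577758789062, -89.42701721191406), (45.882896423339844, 52.680015563964844), 21.57870864868164)
```

View pics/c5.png

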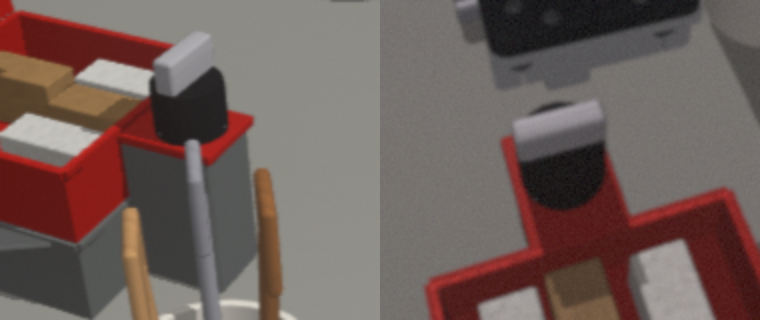

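The knob is home and upright: its bar top is at 0.190, which is 126 + 64 mm. The bar lies within a degree of where I released it, so it didn't spring back. The gripper is clear, so I hand in.

```bash
python3 -c "
from h import *
print(env.job_done());st()"
```

```text
the job is handed in; nothing more can be done
None
the job is handed in; nothing more can be done
```

The clamp knob is screwed down onto the upper caddy's tongue and snug, and the job was handed in after about 21 s of robot time.

- **Set-down:** I gripped the knob by its bar and lowered it upright over the stud. By luck it went down at a thread start, so it dropped straight to the gap height, 3 mm above the foot, with no climb and click to feel. At 5 mm above the foot the cameras and arm still agreed there was no contact.
- **Backwards:** I turned it about 11° anticlockwise. The torque reading rose to about 0.24 N m against the stop, which fits the knob being in the gap.
- **Forwards:** I then turned it about 99° clockwise in small checked steps. The last reading before release was 0.38 N m. That is a little above the 0.3 N m guide and well under the 0.75 N m limit. All torques are wrist readings, as the stud's own twist was not available.
- **Last checks:** After release both cameras put the bar top at 0.190 m, which is exactly home. The bar lies within about 1° of its release angle, so it did not spring back. The gripper was clear above it, and no reading at the wrist passed about 18 N.

I did not re-measure the tongs, jug or pot at the end. The arm stayed clear of them and no contact showed in the force readings.

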